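Key the cheese mould's lid onto its pin and press it home

TASK

The pressing lid of the cheese mould stands proud because its notch is not over the mould's cross pin. With your fingertips push the lid's bar handle round until the notch meets the pin, then press the lid straight down until it is fully home, flush with the mould's rim, and let go. Do not pinch the bar or pull the lid up, and leave the cheese, brush and jar where they are.

Things in the scene. Friction and masses are not known exactly. Their poses are not given: they have to be found in the camera images.
- mould: White plastic cheese mould, 150 mm outside diameter, bolted down on a round white foot of 184 mm diameter, 10 mm thick; its rim is 80 mm above the table. Origin: centre of the foot's underside, on the mould's and lid's common vertical axis. Its +x axis points from the centre to the pin. Fixed.
- pin_head (a point): Outer end of the dark steel cross pin: a level, radial pin of 9 mm diameter that goes through the mould's wall near the rim (axis 75 mm above the table), reaching from 55 mm to 115 mm from the mould's axis, with an 18 mm head (12 mm long) outside, the only thing that sticks out of the wall. This point is the centre of the head's end face, 115 mm from the axis.
- notch (a point): The notch of the lid: a slot 16 mm wide cut from the rim of the white round lid (132 mm diameter, 12 mm thick) inwards to 50 mm from the axis, in line with one end of the bar handle. This point lies on the notch's centre line, 60 mm from the axis, level with the lid's top face (93.5 mm above the table while the lid is up, 79.5 mm when seated). The pin stops the lid unless the notch is over it.
- bar_top (a point): Centre of the top of the lid's bar handle, on the lid's axis. The bar runs across the lid's centre, in line with the notch: 90 mm long, 14 mm wide, 25 mm high above the lid's top face; steel cheeks 20 mm high on both sides, the white top strip is 10 mm wide. This is 118.5 mm above the table while the lid is up, 104.5 mm when seated.
- lid (a joint): Turn of the lid about the vertical axis (rad), counter-clockwise seen from above: the angle from the pin to the notch. Notch over the pin at 0 and also at 6.283 (a full turn); stops at -0.7 and 7.0. About 0.08 N m turns it; it stays where it is left.
- plunger (a joint): How far the lid is pressed down (m): 0 as found, 0.014 fully home (hard stop), flush with the rim; negative when pulled up. A tight rubber seal under the lid holds it wherever it is left; about 7 to 9 N pushes it down. With the notch off the pin it stops after about 2 mm; the fit forgives about 0.06 rad.
- cheek_a: Steel side face of the bar handle, on the left when looking from the axis along the bar to the notch; 90 by 5 by 20 mm, origin at the centre of its underside.
- cheek_b: The opposite steel side face of the bar handle, same size.
- cheese: Bystander: loose fresh cheese wheel, 112 mm diameter, 48 mm high, origin at the centre of its underside. Leave alone.
- brush: Bystander: loose hand brush lying flat, about 200 mm long, 42 mm wide and 20 mm high. Leave alone.
- jar: Bystander: loose glass jar, 60 mm diameter, 85 mm high, origin at the centre of its underside. Leave alone.

How it is judged (in metres and radians):
At the end, for the whole second after the job is handed in: The notch is over the pin (within 0.09 rad of it), the lid is pressed down at least 11.5 of its 14 mm and at rest, and cheese, brush and jar are within 30 mm of where they were ((value of joint lid between -0.09 and 0.09 rad or value of joint lid between 6.193 and 6.373 rad) and value of joint plunger above 0.0115 m and velocity of joint plunger between -0.005 and 0.005 m/s and distance of each of cheese, brush, jar from where it was at the start of the episode below 0.03 m); the robot touches nothing.
It fails at once if the lid is pulled up by more than 4 mm (value of joint plunger below -0.004 m).
It fails at once if the bar handle is pinched: the fingers press on both of its side faces at once, over 3 N each (contact force between the fingers and cheek_a above 3 N and contact force between the fingers and cheek_b above 3 N).
It fails at once if cheese, brush or jar is moved (pushed, carried or lifted) more than 30 mm (distance of any of cheese, brush, jar from where it was at the start of the episode above 0.03 m).
It also fails if it takes over 51 s, if anything falls off the work surface, if the arm or the gripper's body presses on something with over 40 N, if the wrist force passes 120 N, or if a joint passes its speed limit or range.

ROBOT

A 7-joint arm with a two-finger parallel gripper is mounted at the origin on the work surface. World frame = base frame: x ahead of the robot, y to its left, z up, the work surface at z = 0. Lengths are in mm, angles in rad, forces in N, time in s.
With the tool pointing down it reaches from about 400 to 875 mm from the base axis. Payload 4.4 kg.
Tool frame: the origin (TCP) lies on the centre line of the jaws, within the pads' length; the fingertips stand 25 mm ahead of it and the grasp point (between the pads) lies 6 mm ahead of it (ctrl.finger_overhang is the distance from the TCP to the fingertips, in mm); z points along the fingers, y is the line along which they close (so a half turn about z gives the same grasp; the last joint's range is limited). The gripper opens to 85 mm and grips with 20 to 120 N. Pads are 22 mm wide; open, the fingers measure 114 mm over their backs; the gripper's body (76 mm by 85 mm) begins 54 mm behind the grasp point. The pads swing forward as they close: fully open they stand 13 mm farther back than shut.
Start: joints at [-1.349, 0.628, 0.038, 1.517, -0.027, 0.996, -0.02], TCP at [184.475, 623.287, 256.313] pointing down, gripper open.
Joint ranges: [-3.06, 3.06], [-0.37, 2.12], [-1.25, 1.32], [0.18, 2.47], [-1.1, 4.24], [0.23, 1.98], [-2.94, 2.94]. Speed limits (rad/s): [2.57, 2.57, 3.14, 3.14, 3.14, 3.14, 3.14].

INTERFACE

Orientations are given as [roll, pitch, yaw] about the fixed x, y, z axes, in that order (R = Rz(yaw) Ry(pitch) Rx(roll)).
In Python, from cell import ctrl gives the robot as it stands. The module is installed in compiled form; this text tells all that it offers.
- The arm moves only by the tool play_rows, never from a script. Its argument "targets" is a list of rows, each a list of 5 numbers: the closure, from 0 (fully open) to 1 (shut), then the shift along the tool's x, y, z in cm, then the turn about the tool's z in degrees. In form: [[gripper, dx, dy, dz, spin], ...]. A call has 1 to 10 rows; each row is the pose to reach, as a shift and turn from the pose commanded when the call began, along the tool's axes at that moment; what a row does not reach only later rows make up. A row lasts 1/10 s, in which the tool goes at most 50 mm and 8.59 degrees, less where a joint would pass 70% of its speed; a pose out of reach is approached as far as the arm can. A call with a gripper value outside its range is refused whole. The fingers move at their own pace and stop on an object; the grip force is fixed at half the most. Time passes only in rows, so rows that repeat a pose let the fingers close. It gives the time, the measured TCP pose, the force, the opening and the grip force at its end, in the units of the state.
- ctrl.read_state(): the state, without advancing time (a new reading comes with each control period).
- ctrl.get_image(name): name is "side" or "top"; returns (picture, depth): 400x640x3 uint8, red, green, blue; 400x640 float32, mm along the optical axis (not along the pixel's ray), 0 where there is no reading.
- ctrl.calibration(name): a dict with "vfov" (degrees; the focal length in pixels is half the picture's height over the tangent of half this angle, whatever the lens; pixels are square), "cx", "cy" (the principal point, pixels), "extrinsics" (4x4, takes a point from camera to world coordinates). Camera axes: x right, y down, z forward; pixel columns grow to the right and rows downward; lengths in mm; the calibration is good to about 2 mm. A picture is of the moment at which its call begins. calibration takes no time and is no camera call.
- ctrl.finish_job(): hands the job in; it is judged then, once.
Trained networks look in the newest picture that a camera, given by its name, has taken for a name from the list of things; names that differ only in an ending like _2 or _b are one class to them, and where a whole thing is asked for, a point or a joint stands for the part that bears it (a point fixed in the world has none). Each returns a list of dicts, best first, with "confidence" (0 to 1); they miss things now and then, are a little off and sometimes report something else, mostly with a low value. They report only what shows in the picture. A call takes as long as a camera call.
- ctrl.search_frame(camera, name): "bbox" ([left, top, right, bottom] in pixels, round what is visible of it).
- ctrl.trace(camera, name): "pixels" (400x640 bool, what is visible of it) and "bbox" ([left, top, right, bottom] in pixels, round what is visible of it).
The state is a dict: "clock": time; "qpos": joint angles; "qd": joint speeds; "tau": joint torques, N m; "eef_pos": TCP position; "tool_rot": TCP orientation; "force": force on the tool from outside, world axes, zero at the start; "torque": the same for the moment, N m; "width": finger opening in mm; "gripper_force": force on a finger pad.
Only numpy, scipy, OpenCV 4.12 (cv2) and the standard library are available. Lean on these libraries where they do the work, as an engineer would, in place of code of your own. Each camera call takes 0.05 s, during which the arm holds its last target. There are 200 camera calls.

## Working session

There is one attempt and no reset: what is moved stays moved. The work goes in short steps, Python scripts to look and compute and a tool call to move; the robot and the scene stay as the last step left them, time stands still between calls to the robot, and variables do not carry over. Pictures are saved under pics/ and viewed, at most 10 in all, crops included, and the job is handed in when it is done.

Besides the shell and the picture viewer there is one more tool, called after "Call:" as a command line: name --pt "numbers of a row" for each row, then --argument value for the rest. play_rows: Moves the arm, as the interface text tells. Its arguments: {"type":"object","properties":{"targets":{"type":"array"}},"required":["targets"]}

```bash
mkdir -p pics; cat > h.py <<'E'
import numpy as np, cv2
from cell import ctrl
def cal(n):
    c=ctrl.calibration(n); f=200/np.tan(np.radians(c["vfov"])/2)
    return f,c["cx"],c["cy"],np.array(c["extrinsics"])
def towz(n,u,v,z):  # pixel -> world on plane z
    f,cx,cy,E=cal(n); d=E[:3,:3]@np.array([(u-cx)/f,(v-cy)/f,1]); o=E[:3,3]
    return o+d*(z-o[2])/d[2]
def cloud(n,dep):
    f,cx,cy,E=cal(n); v,u=np.indices(dep.shape)
    P=np.stack([(u-cx)/f*dep,(v-cy)/f*dep,dep],-1)@E[:3,:3].T+E[:3,3]
    P[dep<=0]=np.nan; return P
E
python3 - <<'E'
from h import *
for n in("top","side"):
    im,d=ctrl.get_image(n); cv2.imwrite(f"pics/{n}0.png",im[:,:,::-1]); np.save(f"{n}0.npy",d)
    f,cx,cy,E=cal(n); print(n,f,cx,cy,E.round(2).tolist())
    P=cloud(n,d)
    for k in("mould","pin_head","notch","bar_top","cheek_a","cheese","brush","jar"):
        for r in ctrl.trace(n,k)[:2]:
            m=r["pixels"]; print(k,round(r["confidence"],2),np.round(r["bbox"]),np.nanmedian(P[m],0).round(1),m.sum())
s=ctrl.read_state();print(s)
E
```

```text
top 372.2123950824277 322.3419118042099 193.98684060682422 [[-0.02, -1.0, 0.05, 488.53], [-1.0, 0.02, 0.01, -23.44], [-0.01, -0.05, -1.0, 1169.65], [0.0, 0.0, 0.0, 1.0]]
mould 0.65 [294. 163. 354. 228.] [518.8 -20.6  92.1] 2660
pin_head 0.97 [293. 163. 354. 234.] [519.7 -19.2  91.5] 2856
pin_head 0.7 [304. 179. 346. 224.] [520.9 -20.5  94. ] 1684
notch 0.92 [305. 178. 347. 223.] [521.7 -20.1  94.2] 1598
cheek_a 0.69 [296. 162. 353. 234.] [519.1 -19.8  92.1] 2664
cheese 0.82 [205. 191. 244. 232.] [498.  280.3  47.8] 1144
brush 0.71 [412. 211. 430. 280.] [ 410.9 -318.1   18.2] 645
jar 0.89 [399. 146. 419. 168.] [ 649.6 -275.2   83.7] 409
side 367.1748908495315 327.332488759167 200.06453186950574 [[0.97, -0.19, 0.17, 392.54], [-0.26, -0.67, 0.69, -624.48], [-0.02, -0.71, -0.7, 717.77], [0.0, 0.0, 0.0, 1.0]]
mould 0.7 [293. 188. 349. 232.] [518.3 -33.3  93.7] 1888
mould 0.64 [285. 186. 362. 262.] [512.7 -60.4  78.3] 4281
pin_head 0.89 [285. 189. 364. 261.] [512.5 -61.   78.5] 4216
notch 0.68 [291. 186. 347. 232.] [517.6 -34.4  93.7] 1837
bar_top 0.65 [291. 192. 345. 230.] [517.4 -35.   9
[... 313 characters left out ...]
.9, 'qpos': array([-1.34879114,  0.62838803,  0.03848395,  1.5174182 , -0.02698709,
        0.99629584, -0.02000546]), 'qd': array([-6.29246139e-04, -2.69129258e-03,  6.26265081e-04,  7.52513244e-04,
        1.71564969e-05, -1.55757492e-03, -1.08203220e-03]), 'tau': array([-2.68881713e-04, -5.63258135e+01,  1.22530729e+00, -1.93785793e+01,
        1.08828474e-02,  1.45945218e-03, -6.80382215e-06]), 'eef_pos': array([184.47290871, 623.27958527, 256.3150581 ]), 'tool_rot': array([ 3.14158495e+00, -3.53548539e-05,  2.85377659e+00]), 'force': array([-0.7687892 , -0.40142502,  0.10583981]), 'torque': array([-0.0342475 ,  0.01555239, -0.03514284]), 'gripper_force': 0.0, 'width': 85.35593736200592}
```

```bash
python3 - <<'E'
from h import *
a=cv2.imread("pics/top0.png")[145:245,275:375]; b=cv2.imread("pics/side0.png")[170:270,275:375]
cv2.imwrite("pics/c0.png",np.hstack([cv2.resize(x,(400,400),interpolation=cv2.INTER_CUBIC) for x in(a,b)]))
for n in("top","side"):
    P=cloud(n,np.load(n+"0.npy")); z=P[...,2]; near=np.hypot(P[...,0]-520,P[...,1]+25)<130
    m=near&(abs(z-93.5)<5); (c,r)=cv2.minEnclosingCircle(P[m][:,:2].astype(np.float32)); print(n,"lid",c,r,np.nanmedian(z[m]))
    m=near&(z>112)&(z<125); Q=P[m]; print("bar",m.sum(),Q.mean(0)); w=cv2.fitLine(Q[:,:2].astype(np.float32),cv2.DIST_L2,0,.01,.01).ravel(); print(w,np.degrees(np.arctan2(w[1],w[0])))
E
```

```text
top lid (520.7400512695312, -20.937070846557617) 65.95140075683594 93.81613387767493
bar 149 [519.97405826 -21.7686551  117.48330508]
[ 4.6686533e-01  8.8432842e-01  5.1997406e+02 -2.1768656e+01] 62.168995
side lid (518.44970703125, -22.548004150390625) 67.8618392944336 93.63065722535555
bar 166 [518.78742116 -26.88544179 116.92051863]
[ 4.8527169e-01  8.7436342e-01  5.1878741e+02 -2.6885443e+01] 60.969723
```

View pics/c0.png

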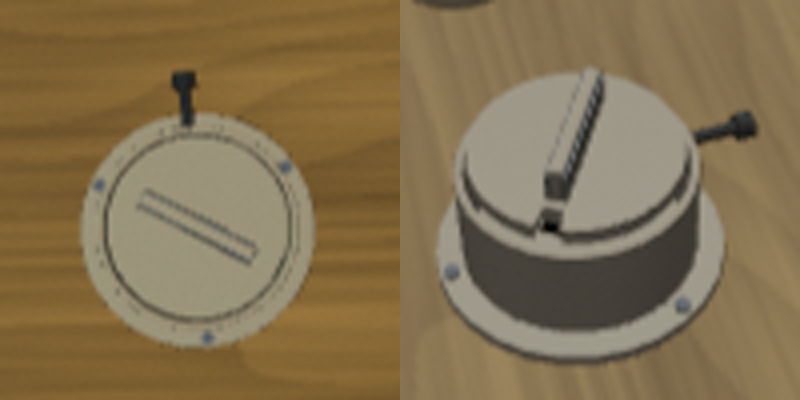

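View pics/top0.png

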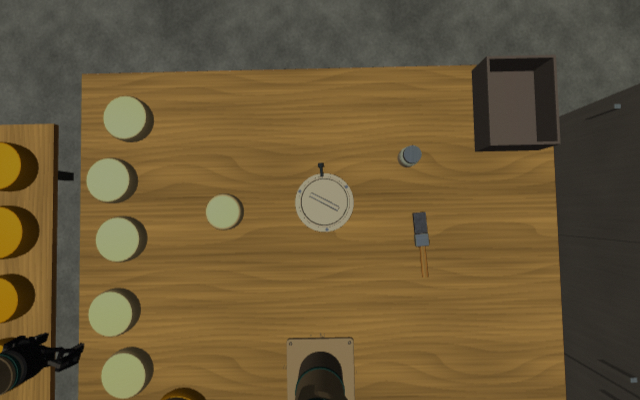

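```bash
cat >> h.py <<'E'
def shift(x,y,z,yawdeg):  # from measured pose: cm along tool axes, spin deg
    s=ctrl.read_state(); p=s["eef_pos"]; r,pi_,w=s["tool_rot"]; d=np.array([x,y,z])-p
    X=np.array([np.cos(w),np.sin(w)]); Y=np.array([np.sin(w),-np.cos(w)])
    sp=-(yawdeg-np.degrees(w)); 
    return np.round([X@d[:2]/10,Y@d[:2]/10,-d[2]/10,(sp+180)%360-180],2)
E
python3 - <<'E'
from h import *
for (n,u,v) in(("top",320.75,163.5),("top",321.8,175),("side",275+342/4,170+125/4)):
    w=towz(n,u,v,75); print(n,w.round(1),np.degrees(np.arctan2(w[1]+21.5,w[0]-520)))
w=towz("side",312.5,224.5,88);print("notch",w,np.degrees(np.arctan2(w[1]+21.5,w[0]-520)))
print(ctrl.finger_overhang, shift(479,-34,190,-28))
E
```

```text
top [631.7 -13.6  75. ] 4.025758947700344
top [597.5 -16.   75. ] 4.059764771612681
side [628.7 -14.   75. ] 3.9273326895251066
notch [493.85015484 -68.68346083  88.        ] -118.99593656621893
25.0 [ -46.9   -54.66    6.63 -168.49]
```

Call:
play_rows --pt "1 -4.7 -5.5 0.6 8.5" --pt "1 -9.4 -11 1.2 17" --pt "1 -14.1 -16.5 1.8 25.5" --pt "1 -18.8 -22 2.4 34" --pt "1 -23.5 -27.5 3 42.5" --pt "1 -28.2 -33 3.6 51" --pt "1 -32.9 -38.5 4.2 59.5" --pt "1 -37.6 -44 4.8 68" --pt "1 -42.3 -49.5 5.4 76.5" --pt "1 -46.9 -54.7 6.6 85"

```text
clock: 1.9
eef_pos: [388.3, 166.8, 214.2]
tool_rot: [3.14, -0.001, 1.365]
force: [0.8, 0.5, -0.7]
width: -0.3
gripper_force: 0.0
```

```bash
python3 - <<'E'
from h import *
s=ctrl.read_state(); print(s["clock"],s["qpos"].round(2),s["eef_pos"].round(1),np.degrees(s["tool_rot"]).round(1),s["width"],shift(479,-34,190,-28))
E
```

```text
1.9 [-0.8   0.41  0.45  2.18 -0.31  0.61 -0.34] [388.3 166.8 214.2] [ 1.799e+02 -1.000e-01  7.820e+01] -0.3078462666816969 [-17.8   12.99   2.42 106.2 ]
```

Call:
play_rows --pt "1 -3 2.2 0.4 8" --pt "1 -6 4.4 0.8 16" --pt "1 -9 6.6 1.2 24" --pt "1 -12 8.8 1.6 32" --pt "1 -15 11 2 40" --pt "1 -17.8 13 2.4 48" --pt "1 -17.8 13 2.4 56" --pt "1 -17.8 13 2.4 64" --pt "1 -17.8 13 2.4 72" --pt "1 -17.8 13 2.4 80"

```text
clock: 2.9
eef_pos: [479.7, -32.0, 189.9]
tool_rot: [-3.141, -0.0, -0.032]
force: [0.3, 0.9, -0.5]
width: 0.2
gripper_force: 0.0
```

```bash
python3 - <<'E'
from h import *
s=ctrl.read_state(); print(s["clock"],s["qpos"].round(2),s["eef_pos"].round(1),np.degrees(s["tool_rot"]).round(1),shift(479,-34,190,-28))
E
```

```text
2.9 [-0.51  0.61  0.79  2.06 -0.66  0.73 -0.9 ] [479.7 -32.  189.9] [-180.    -0.    -1.8] [-6.000e-02  2.100e-01 -1.000e-02  2.619e+01]
```

Call:
play_rows --pt "1 0 0.2 0 8.5" --pt "1 0 0.2 0 17" --pt "1 0 0.2 0 26" --pt "1 0 0.2 0 26" --pt "1 0 0.2 2 26" --pt "1 0 0.2 4 26" --pt "1 0 0.2 4 26"

```text
clock: 3.6
eef_pos: [478.2, -33.4, 148.3]
tool_rot: [3.141, 0.004, -0.477]
force: [-0.9, -0.2, -0.7]
width: -0.1
gripper_force: 0.0
```

```bash
python3 - <<'E'
from h import *
s=ctrl.read_state(); print(s["clock"],s["qpos"].round(2),s["eef_pos"].round(1),np.degrees(s["tool_rot"]).round(1),shift(479,-34,126,-28))
ims=[]
for n,(r,c) in(("top",(145,275)),("side",(130,265))):
    im,d=ctrl.get_image(n); ims.append(cv2.resize(im[r:r+120,c:c+120,::-1],(400,400),interpolation=cv2.INTER_CUBIC))
cv2.imwrite("pics/c1.png",np.hstack(ims))
E
```

```text
3.6 [-0.52  0.72  0.83  2.1  -0.85  0.71 -1.16] [478.2 -33.4 148.3] [180.    0.2 -27.3] [0.1  0.02 2.23 0.69]
```

View pics/c1.png

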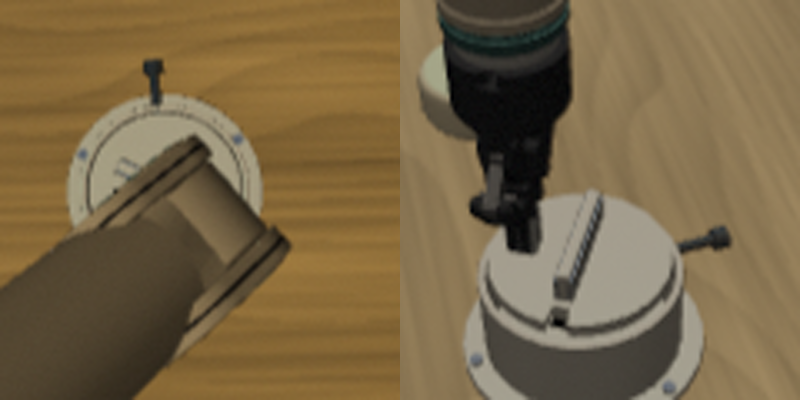

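Call:
play_rows --pt "1 0.1 0 1.2 0.5" --pt "1 0.1 0 2.2 0.5" --pt "1 0.1 0 2.2 0.5" --pt "1 0.5 0 2.2 0.5" --pt "1 0.9 0 2.2 0.5" --pt "1 1.3 0 2.2 0.5" --pt "1 1.3 0 2.2 0.5"

```text
clock: 4.4
eef_pos: [490.9, -40.2, 127.9]
tool_rot: [3.141, 0.0, -0.489]
force: [-1.0, 0.1, 0.2]
width: 0.2
gripper_force: 0.5
```

Call:
play_rows --pt "1 0.21 0.12 0 -4" --pt "1 0.43 0.22 0 -8" --pt "1 0.66 0.31 0 -12" --pt "1 0.9 0.38 0 -16" --pt "1 1.13 0.43 0 -20" --pt "1 1.38 0.47 0 -24" --pt "1 1.62 0.49 0 -28" --pt "1 1.86 0.5 0 -32" --pt "1 2.11 0.48 0 -36" --pt "1 2.35 0.45 0 -40"

```text
clock: 5.4
eef_pos: [508.3, -54.4, 127.7]
tool_rot: [-3.14, 0.002, 0.213]
force: [-3.0, 1.9, 1.3]
width: -0.4
gripper_force: 1.5
```

```bash
python3 - <<'E'
from h import *
s=ctrl.read_state(); p=s["eef_pos"];print(s["clock"],s["qpos"].round(2),p.round(1),np.degrees(s["tool_rot"]).round(1),s["force"].round(1))
C=np.array([520,-21.5]); w=s["tool_rot"][2]; t=np.array([np.cos(w),np.sin(w)]); b=np.array([np.sin(w),-np.cos(w)]); print("t,b",t@(p[:2]-C),b@(p[:2]-C))
im,d=ctrl.get_image("side"); cv2.imwrite("pics/c2.png",cv2.resize(im[130:270,245:385,::-1],(420,420),interpolation=cv2.INTER_CUBIC))
P=cloud("side",d); m=(np.hypot(P[...,0]-520,P[...,1]+21.5)<48)&(P[...,2]>112)&(P[...,2]<122); print(m.sum(),cv2.fitLine(P[m][:,:2].astype(np.float32),cv2.DIST_HUBER,0,.01,.01).ravel())
E
```

```text
5.4 [-0.34  0.72  0.61  2.03 -0.7   0.62 -0.61] [508.3 -54.4 127.7] [-1.799e+02  1.000e-01  1.220e+01] [-3.   1.9  1.3]
t,b -18.404854465112408 29.643411890022467
56 [ 9.9897033e-01 -4.5367926e-02  5.1886969e+02 -6.3594185e+01]
```

View pics/c2.png

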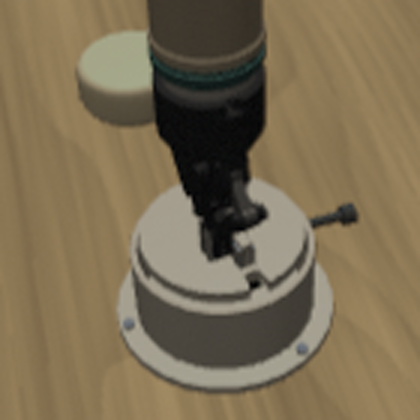

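Call:
play_rows --pt "1 0.21 0.12 0 -4" --pt "1 0.43 0.22 0 -8" --pt "1 0.66 0.31 0 -12" --pt "1 0.9 0.38 0 -16" --pt "1 1.13 0.43 0 -20" --pt "1 1.38 0.47 0 -24" --pt "1 1.62 0.49 0 -28" --pt "1 1.86 0.5 0 -32" --pt "1 2.11 0.48 0 -36" --pt "1 2.35 0.45 0 -40"

```text
clock: 6.45
eef_pos: [532.2, -54.9, 127.5]
tool_rot: [-3.14, 0.002, 0.909]
force: [-2.7, -0.5, 0.6]
width: -0.0
gripper_force: 1.3
```

Call:
play_rows --pt "1 0.21 0.12 0 -4" --pt "1 0.43 0.22 0 -8" --pt "1 0.66 0.31 0 -12" --pt "1 0.9 0.38 0 -16" --pt "1 1.13 0.43 0 -20" --pt "1 1.38 0.47 0 -24" --pt "1 1.62 0.49 0 -28" --pt "1 1.86 0.5 0 -32" --pt "1 1.86 0.5 0 -32"

```text
clock: 7.35
eef_pos: [548.7, -43.7, 127.7]
tool_rot: [-3.141, 0.001, 1.465]
force: [-2.1, -1.4, -0.4]
width: 0.0
gripper_force: 0.8
```

```bash
cat >> h.py <<'E'
def rep():
    s=ctrl.read_state(); p=s["eef_pos"];print(s["clock"],s["qpos"].round(2),p.round(1),np.degrees(s["tool_rot"]).round(1),s["force"].round(1))
    C=np.array([520,-21.5]); w=s["tool_rot"][2]; t=np.array([np.cos(w),np.sin(w)]); b=np.array([np.sin(w),-np.cos(w)]); print("t,b",t@(p[:2]-C),b@(p[:2]-C))
E
python3 - <<'E'
from h import *
rep()
im,d=ctrl.get_image("side"); cv2.imwrite("pics/c3.png",cv2.resize(im[130:270,245:385,::-1],(560,560),interpolation=cv2.INTER_CUBIC))
E
```

```text
7.35 [-0.15  0.69  0.28  1.92 -0.32  0.58  0.23] [548.7 -43.7 127.7] [-180.     0.    83.9] [-2.1 -1.4 -0.4]
t,b -18.989022175407758 30.89726825798959
```

View pics/c3.png

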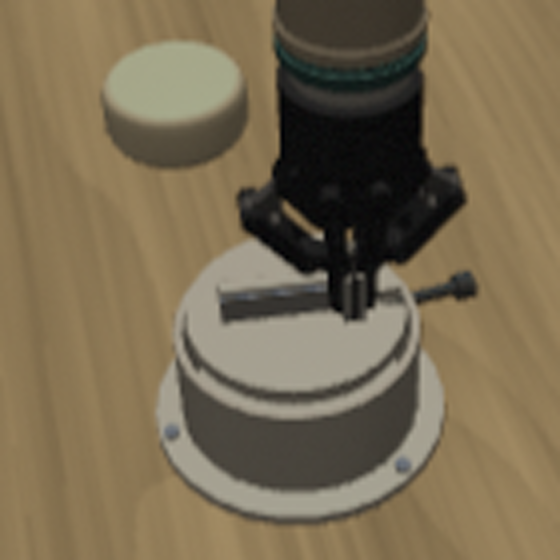

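```bash
cat >> h.py <<'E'
def bar(n="side",xmax=528,zl=(114,122)):
    im,d=ctrl.get_image(n); P=cloud(n,d)
    m=(np.hypot(P[...,0]-520,P[...,1]+21.5)<50)&(P[...,2]>zl[0])&(P[...,2]<zl[1])&(P[...,0]<xmax)
    Q=P[m][:,:2].astype(np.float32); l=cv2.fitLine(Q,cv2.DIST_HUBER,0,.01,.01).ravel(); c=Q.mean(0)
    print(n,m.sum(),c,"fit",np.degrees(np.arctan2(l[1],l[0])),"to C",np.degrees(np.arctan2(-21.5-c[1],520-c[0])))
    return im
E
python3 - <<'E'
from h import *
bar(); bar("top")
E
```

```text
side 101 [501.92386  -23.584036] fit -7.5720773 to C 6.576712Traceback (most recent call last):
  File "<stdin>", line 2, in <module>
  File "h.py", line 24, in bar
    Q=P[m][:,:2].astype(np.float32); l=cv2.fitLine(Q,cv2.DIST_HUBER,0,.01,.01).ravel(); c=Q.mean(0)
                                       ~~~~~~~~~~~^^^^^^^^^^^^^^^^^^^^^^^^^^^^
cv2.error: OpenCV(4.12.0) /io/opencv/modules/imgproc/src/linefit.cpp:50: error: (-215:Assertion failed) count > 0 in function 'fitLine2D_wods'
```

Call:
play_rows --pt "1 0.21 0.12 0 -4" --pt "1 0.43 0.22 0 -8" --pt "1 0.6 0.29 0 -11" --pt "1 0.6 0.29 0 -11" --pt "1 0.6 0.29 0 -11"

```text
clock: 8.0
eef_pos: [552.6, -37.4, 127.9]
tool_rot: [3.141, 0.0, 1.656]
force: [-0.6, -1.8, -0.9]
width: 0.1
gripper_force: 0.8
```

```bash
python3 - <<'E'
from h import *
rep(); bar()
E
```

```text
8.0 [-0.13  0.68  0.23  1.91 -0.26  0.58  0.35] [552.6 -37.4 127.9] [180.    0.   94.9] [-0.6 -1.8 -0.9]
t,b -18.652561987015677 31.08689012399327
side 100 [501.91754  -26.586723] fit 2.8781548 to C 15.711668
```

Call:
play_rows --pt "1 -0.4 0 0 0" --pt "1 -0.8 0 0 0" --pt "1 -0.8 0 -2 0" --pt "1 -0.8 0 -5 0" --pt "1 -0.8 0 -9 0" --pt "1 -0.8 0 -9 0" --pt "1 -0.8 0 -9 0"

```text
clock: 8.75
eef_pos: [553.8, -45.2, 218.9]
tool_rot: [3.139, -0.0, 1.658]
force: [-0.1, -0.4, 0.3]
width: 0.0
gripper_force: 0.0
```

```bash
python3 - <<'E'
from h import *
rep(); im=bar("side",600); bar("side",600,(100,122))
cv2.imwrite("pics/c4.png",cv2.resize(im[150:270,265:385,::-1],(600,600),interpolation=cv2.INTER_CUBIC))
E
```

```text
8.75 [-0.15  0.55  0.28  1.83 -0.21  0.78  0.32] [553.8 -45.2 218.9] [179.8  -0.   95. ] [-0.1 -0.4  0.3]
t,b -26.554482780397386 31.618119388438426
side 159 [518.5519   -25.077307] fit 4.2690415 to C 67.96153
side 334 [518.8086   -27.236788] fit 4.931231 to C 78.267685
```

View pics/c4.png

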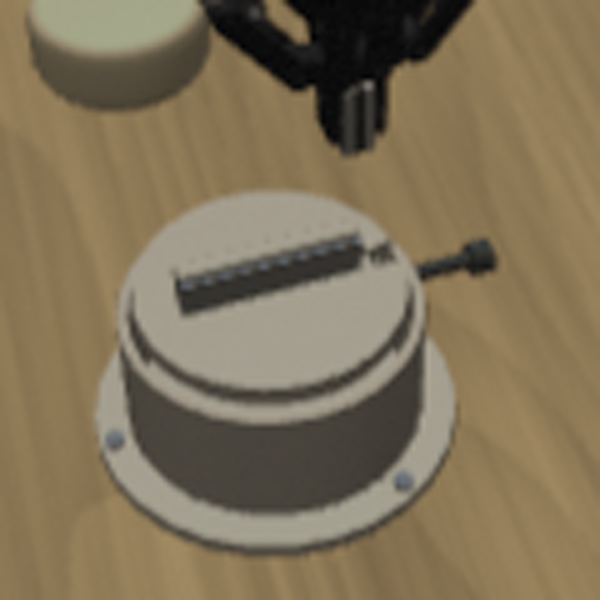

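```bash
python3 -c "
from h import *
print(shift(520,-22,150,95))"
```

```text
[ 2.57 -3.03  6.71  0.  ]
```

Call:
play_rows --pt "1 1.3 -1.5 0 0" --pt "1 2.6 -3 0 0" --pt "1 2.6 -3 2 0" --pt "1 2.6 -3 4.5 0" --pt "1 2.6 -3 6.7 0" --pt "1 2.6 -3 6.7 0" --pt "1 2.6 -3 7.1 0" --pt "1 2.6 -3 7.4 0" --pt "1 2.6 -3 7.6 0" --pt "1 2.6 -3 7.8 0"

```text
clock: 9.85
eef_pos: [521.4, -22.1, 141.0]
tool_rot: [3.14, -0.0, 1.658]
force: [-2.0, -0.5, 8.4]
width: 0.3
gripper_force: 3.9
```

Call:
play_rows --pt "1 0 0 0.2 0" --pt "1 0 0 0.4 0" --pt "1 0 0 0.6 0" --pt "1 0 0 0.6 0"

```text
clock: 10.25
eef_pos: [521.4, -22.1, 135.0]
tool_rot: [3.14, -0.0, 1.658]
force: [-1.3, -0.4, 4.3]
width: -0.1
gripper_force: 2.2
```

Call:
play_rows --pt "1 0 0 0.2 0" --pt "1 0 0 0.4 0" --pt "1 0 0 0.55 0" --pt "1 0 0 0.7 0" --pt "1 0 0 0.8 0" --pt "1 0 0 0.8 0"

```text
clock: 10.85
eef_pos: [521.5, -22.1, 129.2]
tool_rot: [3.139, -0.001, 1.658]
force: [-6.2, 1.5, 26.2]
width: -0.3
gripper_force: 13.0
```

Force has risen to 26 N at the expected seated height: the hard stop. I'll lift off and check.

Call:
play_rows --pt "1 0 0 -1 0" --pt "1 0 0 -4 0" --pt "1 0 0 -8 0" --pt "1 0 0 -12 0" --pt "1 0 0 -12 0" --pt "1 0 0 -12 0"

```text
clock: 11.45
eef_pos: [521.5, -21.8, 247.1]
tool_rot: [3.139, -0.0, 1.659]
force: [-0.8, 0.2, -0.0]
width: -0.1
gripper_force: 0.0
```

```bash
python3 - <<'E'
from h import *
rep(); im=bar("side",600,(98,110)); d=ctrl.get_image("side")[1]; P=cloud("side",d); r=np.hypot(P[...,0]-520,P[...,1]+21.5)
print(np.nanmedian(P[...,2][(r>25)&(r<60)&(P[...,2]<98)]), np.nanmax(P[...,2][(r<45)&(P[...,2]<125)]))
cv2.imwrite("pics/c5.png",cv2.resize(im[150:270,265:385,::-1],(600,600),interpolation=cv2.INTER_CUBIC))
E
```

```text
11.45 [-0.22  0.47  0.31  1.89 -0.19  0.8   0.27] [521.5 -21.8 247.1] [179.8  -0.   95. ] [-0.8  0.2 -0. ]
t,b -0.4056023477572326 1.4635745920780046
side 192 [518.467    -25.662825] fit 4.7711234 to C 69.78304
79.750645000823 107.14792955028338
```

View pics/c5.png

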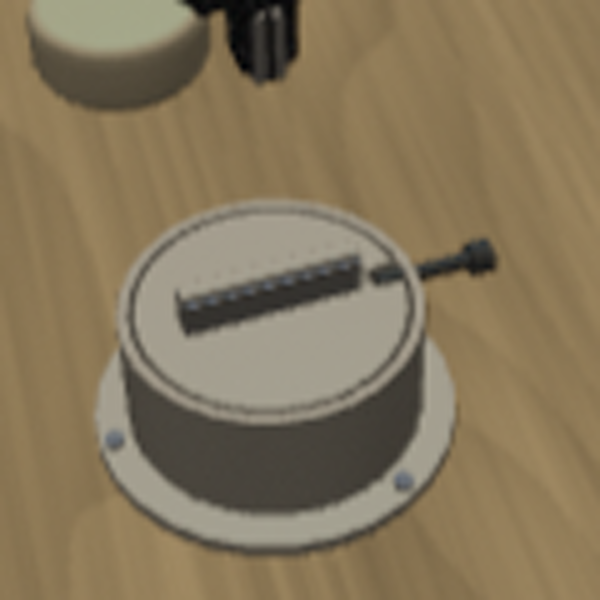

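The picture shows the lid flush with the rim. The pin shows in the notch at about (380,272), and the gripper is clear of the lid. The lid's top face measures 79.75 mm.

```bash
python3 -c "
from cell import ctrl
print(ctrl.finish_job())"
```

```text
the job is handed in; nothing more can be done
None
```

The job is handed in: I turned the notch onto the pin and pressed the lid fully home (top face measured 79.75 mm, 79.5 expected), then lifted the gripper clear; it never went near the cheese, brush or jar, though I did not re-measure them.

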